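# Get the spatula out of the half-closed utensil box

## Robot

A 6-joint arm with a two-finger parallel gripper is mounted at the origin on a cart in front of the work surface, level with it; the furniture and walls round the work are solid. World frame = base frame: x ahead of the robot, y to its left, z up, the work surface at z = 0. Lengths are in m, angles in rad, forces in N, time in s.
With the tool pointing down it reaches from about 0.275 to 0.775 m from the base axis. Payload 14.6 kg.
Tool frame: the origin (TCP) lies between the finger pads; the fingertips stand 25 mm ahead of it and the grasp point (between the pads) lies 6 mm ahead of it (env.tip_reach is the distance from the TCP to the fingertips, in m); z points along the fingers, y is the line along which they close (so a half turn about z gives the same grasp; the last joint's range is limited). The gripper opens to 85 mm and grips with 20 to 120 N. Pads are 22 mm wide; open, the fingers measure 114 mm over their backs; the gripper's body (76 mm by 85 mm) begins 54 mm behind the grasp point. The pads swing forward as they close: fully open they stand 13 mm farther back than shut.
Start: joints at [-1.399, 0.263, -0.048, 1.259, 0, 1.415], TCP at [0.169, -0.497, 0.256] pointing down, gripper open.
Joint ranges: [-2.65, 2.65], [-0.89, 1.7], [-1.18, 1.37], [-2.13, 2.11], [-1.35, 1.29], [-3.14, 3.14]. Speed limits (rad/s): [1.89, 1.89, 2.57, 2.79, 3.14, 3.14].

## Interface

Orientations are given as a unit quaternion [w, x, y, z].
In Python, from cell import env gives the robot as it stands. The module is installed in compiled form; this text tells all that it offers.
- The arm moves only by the shell command python3 -m crank 'ROWS' [OPENING]. ROWS is JSON, one flat list of numbers, 4 for each row, row after row: the shift along the tool's x, y, z in units of 60 mm (1.0 is 60 mm), then the turn about the tool's z in degrees. A call has 1 to 8 rows; each row is the pose to reach, as a shift and turn from the pose commanded when the call began, along the tool's axes at that moment; what a row does not reach only later rows make up. A row lasts 1/8 s, in which the tool goes at most 62.5 mm and 10.7 degrees, less where a joint would pass 70% of its speed; a pose out of reach is approached as far as the arm can. A call with a gripper value outside its range is refused whole. OPENING is the closure, from 0 (fully open) to 1 (shut), set as the call begins (- or left out, the last holds). The fingers move at their own pace and stop on an object; the grip force is fixed at half the most. Time passes only in rows, so rows that repeat a pose let the fingers close. It gives the time, the measured TCP pose, the force, the opening and the grip force at its end, in the units of the state.
- env.sense(): the state, without advancing time (a new reading comes with each control period).
- env.get_image(name): name is "scene" or "top" or "wrist"; returns a dict with "img" (420x560x3 uint8, red, green, blue), "intrinsics" (3x3 intrinsics, pixels), "T" (4x4, takes a point from camera to world coordinates); the wrist camera has in their place "tool_from_camera" (4x4, takes a point from camera to tool coordinates, whose origin is the TCP and whose axes are the flange's). Camera axes: x right, y down, z forward; pixel columns grow to the right and rows downward; lengths in m; the calibration is good to about 2 mm. A picture is of the moment at which its call begins: read the wrist's pose just before it. There is no depth.
- env.finish_job(): hands the job in; it is judged then, once.
Trained networks look in a picture, given as the dict that the camera call returned (one of the last four; its "shot" number tells which), for a name from the list of things; names that differ only in an ending like _2 or _b are one class to them, and where a whole thing is asked for, a point or a joint stands for the part that bears it (a point fixed in the world has none). Each returns a list of dicts, best first, with "score" (0 to 1); they miss things now and then, are a little off and sometimes report something else, mostly with a low value. They report only what shows in the picture. A call takes as long as a camera call. They do not tell look-alikes from the thing itself.
- env.look_for(name, picture): "uv" ([column, row] in pixels, amid what is visible of it).
- env.trace(name, picture): "mask" (420x560 bool, what is visible of it) and "uv" ([column, row] in pixels, amid what is visible of it).
The state is a dict: "time": time; "joint_positions": joint angles; "joint_velocities": joint speeds; "tau": joint torques, N m; "ee_pos": TCP position; "tool_rot": TCP orientation; "wrist_force": force on the tool from outside, world axes, zero at the start; "torque": the same for the moment, N m; "finger_gap": opening from 0.0 (shut) to 1.0 (fully open); "gripper_force": force on a finger pad.
Only numpy, scipy, OpenCV 4.12 (cv2) and the standard library are available. Lean on these libraries where they do the work, as an engineer would, in place of code of your own. Each camera call takes 0.05 s, during which the arm holds its last target. There are 200 camera calls.

## Task

Lift the white lid off the wooden utensil box and lean it, sloping, against the outside of the box's closed (decked) end, its lower edge on the worktop and its upper part resting on the box, and let go of it. Then take the wooden spatula by its handle and, as it is longer than the mouth, draw it out handle first on the slant; finish still holding it motionless in the air, the whole spatula clearly higher than the box and touching nothing but the gripper. Leave the beaker, mug, spice jar and honey jar where they stand.

Things in the scene. Friction and masses are not known exactly. Their poses are not given: they have to be found in the camera images.
- box: wooden utensil box fixed to the worktop, 160 (x) x 380 (y) x 92 (z) mm, origin at the centre of its underside. Walls, floor, deck 8 mm thick: inside 144 x 364, floor at z 8, deck underside at z 84. A fixed darker deck, flush with the walls, closes the -y half (y -190 to 0); the +y half (y 0 to 182) is the open mouth, under the lid at first. Within 10 degrees of yaw 0: deck to the robot's right
- lid: loose white lid lying over the box's mouth: flat slab 158 (x) x 196 (y) x 8 (z) mm, about 0.2 kg; origin at the centre of its underside, y along the box's. A dark wooden handle bar stands up from its middle: 100 mm long along x, 14 mm thick along y, its top 41 mm above the lid's underside; grip it across its thickness
- lid_foot (a point): point on the lid: middle of the lower edge of its -y end (lid frame 0, -98, 0 mm), the end to stand on the worktop
- spatula: dark wooden spatula 300 mm long, about 80 g, flat on the box's inner floor, roughly along its y; origin mid-length on its underside. Handle y -40 to 150 mm, 22 wide (x), 16 thick (z), its end under the mouth; neck 36 wide, 10 thick; blade y -150 to -55, 60 wide, 8 thick, under the deck. Too long for the mouth when level
- blade_end (a point): middle of the spatula's blade end, underside (0, -150, 0 mm in the spatula's frame)
- handle_end (a point): middle of the spatula's handle end, underside (0, 150, 0 mm in the spatula's frame)
- cup: copper-coloured beaker, 72 mm wide, 79 mm tall; leave it; origin at the centre of its underside
- mug: cream mug, 98 mm tall; leave it; origin at the centre of its underside
- spice_jar: small spice jar with a red lid, 47 mm wide, 97 mm tall; leave it; origin at the centre of its underside
- jar: honey jar, 72 mm wide, 87 mm tall; leave it; origin at the centre of its underside
Mind the look-alikes: they are no part of the job. What is shaped like the jar but blue or yellow is not meant.

How it is judged:
On the way, in this order (a step that is already met when the one before it is completed fails the run):
1. the lid leans against the outside of the box's closed end, foot on the worktop, and is released (angle between lid's own z axis and vertical between 0.35 and 1.1 rad and height (world z) of lid_foot below 0.012 m and y of lid_foot in the frame of box below -0.21 m and x of lid in the frame of box between -0.08 and 0.08 m and contact force between lid and box above 0.05 N and contact force between lid and the fingers below 0.1 N), for 0.3 s.
2. the spatula is held on the slant through the mouth: its handle end above the box, its blade still inside (height (world z) of handle_end above 0.1 m and height (world z) of blade_end below 0.08 m and contact force between spatula and the fingers above 0.5 N), for 0.1 s.
At the end, for the whole second after the job is handed in: Lid leaning on the box's closed end at 20-63 degrees, touching it, released; lower edge within 12 mm of the worktop, 20 mm or more out from the end, centred within 80 mm. Spatula held still, both ends over 115 mm above the worktop, touching neither box, lid nor bystanders (all of step 1 and height (world z) of each of blade_end, handle_end above 0.115 m and contact force between spatula and the fingers above 0.5 N and contact force between spatula and box below 0.1 N and contact force between spatula and lid below 0.1 N and contact force between spatula and cup below 0.1 N and contact force between spatula and mug below 0.1 N and contact force between spatula and spice_jar below 0.1 N and contact force between spatula and jar below 0.1 N and linear speed of spatula below 0.03 m/s); the arm keeps its last pose, push and grip.
It fails at once if a bystander (beaker, mug, spice jar, honey jar) is moved by more than 30 mm or tipped (distance of any of cup, mug, spice_jar, jar from where it was at the start of the episode above 0.03 m or angle between any of cup, mug, spice_jar, jar's own z axis and vertical above 0.4 rad).
It also fails if it takes over 56 s, if anything falls off the work surface, if the arm or the gripper's body presses on something with over 40 N, if the wrist force passes 120 N, or if a joint passes its speed limit or range.

## Working session

There is one attempt and no reset: what is moved stays moved. The work goes in short steps, Python scripts to look and compute and a shell command to move; the robot and the scene stay as the last step left them, time stands still between calls to the robot, and variables do not carry over. Pictures are saved under pics/ and viewed, at most 10 in all, crops included, and the job is handed in when it is done.

```bash
mkdir -p pics
cat > h.py <<'E'
from cell import env
import numpy as np, cv2
from scipy.spatial.transform import Rotation as R
def Rt():
    s=env.sense(); q=s["tool_rot"]; T=np.eye(4); T[:3,:3]=R.from_quat([q[1],q[2],q[3],q[0]]).as_matrix(); T[:3,3]=s["ee_pos"]; return T
def shot(name):
    T=Rt(); p=env.get_image(name); p["W"]=p["T"] if "T" in p else T@p["tool_from_camera"]; return p
def save(p,f,crop=None,k=1):
    im=p["img"][:,:,::-1]
    if crop: a,b,c,d=crop; im=im[b:d,a:c]
    cv2.imwrite("pics/"+f,cv2.resize(im,None,fx=k,fy=k,interpolation=cv2.INTER_CUBIC))
def at(p,uv,z):
    uv=np.atleast_2d(np.array(uv,float)); d=np.c_[uv,np.ones(len(uv))]@np.linalg.inv(p["intrinsics"]).T@np.array(p["W"])[:3,:3].T
    o=np.array(p["W"])[:3,3]; return o+d*((z-o[2])/d[:,2])[:,None]
def proj(p,X):
    X=np.atleast_2d(X); W=np.linalg.inv(p["W"]); c=X@W[:3,:3].T+W[:3,3]; u=c@np.array(p["intrinsics"]).T; return u[:,:2]/u[:,2:]
def quad(p,name,z):
    for r in env.trace(name,p)[:2]:
        c=max(cv2.findContours(r["mask"].astype(np.uint8),0,1)[0],key=cv2.contourArea)
        b=cv2.minAreaRect(at(p,c[:,0,:],z)[:,:2].astype(np.float32)*1000)
        print(name,round(r["score"],2),np.round(r["uv"]),"centre",np.round(b[0],1),"size",np.round(b[1],1),"ang",round(b[2],1))
E
python3 - <<'E'
from h import *
a=shot("top"); b=shot("scene")
cv2.imwrite("pics/top.png",a["img"][:,:,::-1]); save(b,"scene.png")
for n,z in [("box",.092),("lid",.1),("cup",.079),("mug",.098),("spice_jar",.097),("jar",.087)]: quad(a,n,z)
print(env.sense())
E
```

```text
lid 0.83 [181. 246.] centre [537.2 112.2] size [195.6 158. ] ang 88.1
cup 0.77 [174. 172.] centre [760.9 138.2] size [64.9 73.3] ang 0.6
cup 0.67 [336. 196.] centre [ 690.2 -323.6] size [69.6 76.6] ang 45.4
mug 0.66 [299. 193.] centre [ 693.1 -230.9] size [54.8 48.6] ang 0.2
spice_jar 0.84 [301. 192.] centre [ 694.1 -231.8] size [42.3 54.6] ang 76.3
jar 0.83 [337. 196.] centre [ 689.  -323.8] size [71.9 75.5] ang 63.6
jar 0.74 [419. 239.] centre [ 554.3 -559.9] size [65.4 83.2] ang 0.6
{'time': 0.4, 'joint_positions': array([-1.39926922e+00,  2.63206712e-01, -4.83694779e-02,  1.25939242e+00,
       -8.33237052e-06,  1.41549300e+00]), 'joint_velocities': array([-0.00153408, -0.00210258,  0.00098365, -0.00035397,  0.00090274,
       -0.00078049]), 'tau': array([ 1.95668217e-03, -6.36876011e+01,  3.84457505e+01,  3.43564519e-03,
       -2.76347572e-05,  6.16410603e-07]), 'ee_pos': array([ 0.16853609, -0.49719611,  0.25619741]), 'tool_rot': array([-8.61065639e-05,  9.86677418e-01,  1.62688863e-01, -4.86482450e-06]), 'wrist_force': array([-0.67302559,  0.50280983, -0.02655299]), 'torque': array([-0.04516195,  0.02138531, -0.01980207]), 'gripper_force': 0.0, 'finger_gap': 0.9936236660969063}
```

View pics/top.png

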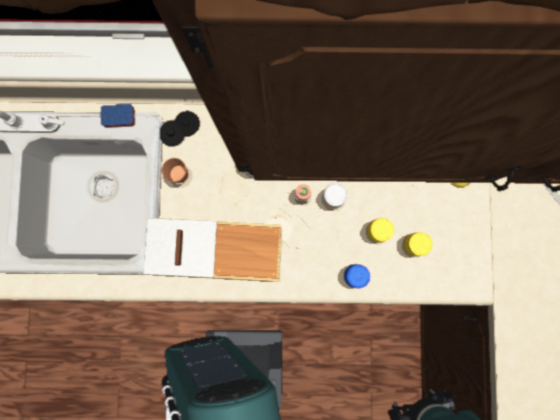

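View pics/scene.png

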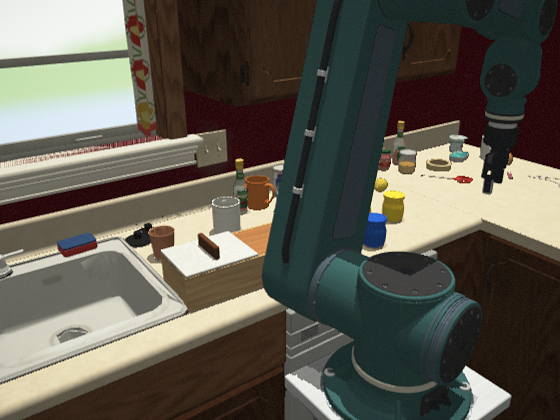

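Top view: the white lid with its dark bar is at (181,248), bar (179,247). The deck is at (248,250), its end at column ~280. The beaker is at (175,173), spice jar (303,193), honey jar (336,196). Blue (357,276) and yellow (381,230), (419,244) are look-alikes. Only (181,248) could be the lid: the other white things are the sink, the radiator and the white mug/jar top at (336,196). I'll check it in one crop.

```bash
cat >> h.py <<'E'
def go(x,y,z,yaw):
    T=Rt(); d=T[:3,:3].T@(np.array([x,y,z])-T[:3,3])/.06
    h=np.degrees(np.arctan2(T[1,0],T[0,0])); t=-((yaw-h+180)%360-180)
    print("rows to target: shift",np.round(d,2),"turn",round(t,1),"| now",np.round(T[:3,3]*1000,1),"head",round(h,1))
E
python3 - <<'E'
from h import *
a=shot("top"); save(a,"crop1.png",(130,140,380,310),3)
print(at(a,[[281,225],[279,280],[216,221],[214,276]],.092).round(3))
for r in env.look_for("box",a)[:2]: print(r)
print(at(a,[[357,276],[381,230]],.087).round(3))
go(.537,.112,.256,178.1)
E
```

```text
[[ 0.603 -0.17   0.092]
 [ 0.447 -0.166  0.092]
 [ 0.612  0.015  0.092]
 [ 0.457  0.017  0.092]]
{'uv': [245.4, 250.8], 'score': 0.95}
[[ 0.461 -0.387  0.087]
 [ 0.592 -0.456  0.087]]
rows to target: shift [ 9.08 -7.64  0.01] turn -159.4 | now [ 168.5 -497.2  256.3] head 18.7
```

View pics/crop1.png

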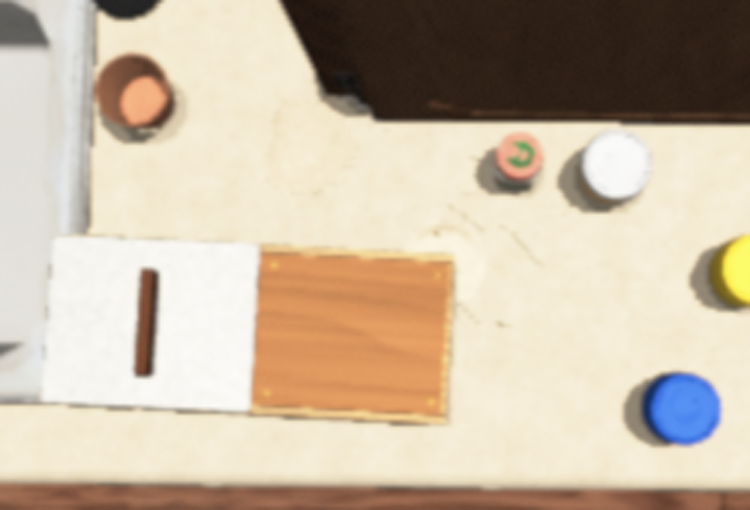

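The crop confirms it: white lid with a dark bar over the mouth, deck to the right. Setting out.

```bash
python3 -m crank '[0.75,-0.63,0,-10, 1.5,-1.26,0,-20, 2.25,-1.89,0,-30, 3,-2.52,0,-40, 3.75,-3.15,0,-50, 4.5,-3.78,0,-60, 5.25,-4.41,0,-70, 6,-5.04,0,-80]' 0; python3 -c "
from h import *
go(.537,.112,.256,178.1)"
```

```text
time: 1.5
ee_pos: [0.4132, -0.0934, 0.2565]
tool_rot: [0.0, 0.649, 0.761, 0.0]
wrist_force: [2.4, -1.0, -0.2]
finger_gap: 1.001
gripper_force: 0.0
rows to target: shift [3.06 2.58 0.01] turn -79.0 | now [413.2 -93.4 256.5] head 99.1
```

```bash
python3 -m crank '[0.6,0.5,0,-10, 1.2,1,0,-20, 1.8,1.5,0,-30, 2.4,2,0,-40, 3.06,2.58,0,-50, 3.06,2.58,0,-60, 3.06,2.58,0,-70, 3.06,2.58,0,-79]' 0; python3 -m crank '[0,0,0,0,0,0,0,0]' 0
python3 - <<'E'
from h import *
p=shot("wrist"); save(p,"w1.png")
quad(p,"lid",.1)
go(.537,.112,.256,178.1)
im=p["img"].astype(int); m=((im.sum(2)<230)).astype(np.uint8)
c=[c for c in cv2.findContours(m,0,1)[0] if cv2.contourArea(c)>200]
for k in c:
    b=cv2.minAreaRect(at(p,k[:,0,:],.133)[:,:2].astype(np.float32)*1000); print(np.round(b[0]),np.round(b[1]),b[2])
E
```

```text
time: 2.5
ee_pos: [0.5376, 0.1099, 0.2562]
tool_rot: [-0.0, 0.017, 1.0, -0.0]
wrist_force: [0.6, -0.1, -0.5]
finger_gap: 0.997
gripper_force: 0.0
time: 2.75
ee_pos: [0.5376, 0.1097, 0.2563]
tool_rot: [-0.0, 0.022, 1.0, 0.0]
wrist_force: [0.3, -0.3, -0.0]
finger_gap: 1.0
gripper_force: 0.0
lid 0.78 [290. 184.] centre [534.3 115. ] size [196.  156.9] ang 87.9
rows to target: shift [0.01 0.04 0.01] turn -0.5 | now [537.6 109.6 256.3] head 177.6
[659. 134.] [62. 51.] 6.4898552894592285
[616. -99.] [ 9. 34.] 74.38236236572266
[655. 106.] [135. 121.] 87.55117797851562
[646. -50.] [152. 125.] 87.55117797851562
[659. 258.] [146. 126.] 87.55117797851562
[524. 115.] [80. 96.] 49.07320785522461
[453. 111.] [336.   7.] 88.16960144042969
```

View pics/w1.png

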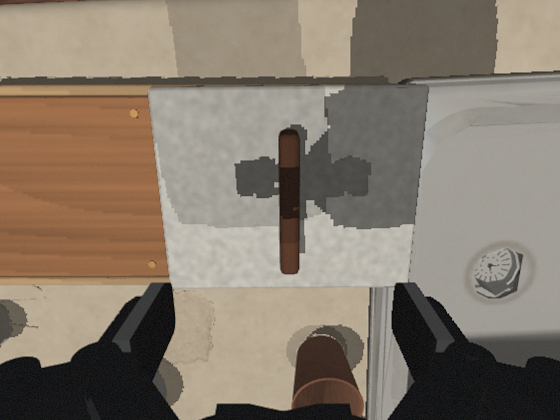

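Wrist view: lid at (150-428, 85-287), dark bar spanning (289,130)-(290,273), deck to the left, fingers at the bottom corners, beaker at (330,370) outside the descent path.

Run:
```python
from h import *
p=shot("wrist"); b=at(p,[[289,130],[290,273]],.133); print(b.round(4)); c=b.mean(0)
go(c[0],c[1],.134,178)
```

```text
[[0.4832 0.1167 0.133 ]
 [0.5828 0.1137 0.133 ]]
rows to target: shift [0.08 0.09 2.04] turn -0.4 | now [537.6 109.7 256.3] head 177.6
```

```bash
python3 -m crank '[0.08,0.09,0.6,0, 0.08,0.09,1.2,0, 0.08,0.09,1.7,0, 0.08,0.09,2.04,0, 0.08,0.09,2.04,0]' 0; python3 -m crank '[0,0,0,0,0,0,0,0,0,0,0,0,0,0,0,0,0,0,0,0,0,0,0,0]' 1;  python3 -m crank '[0,0,-0.1,0,0,0,-0.3,0,0,0,-0.6,0,0,0,-0.9,0,0,0,-0.9,0]' 1
```

```text
time: 3.52
ee_pos: [0.5322, 0.1152, 0.1329]
tool_rot: [-0.001, 0.02, 1.0, -0.0]
wrist_force: [-0.2, -0.5, 0.7]
finger_gap: 1.0
gripper_force: 0.0
time: 4.28
ee_pos: [0.5332, 0.1153, 0.1344]
tool_rot: [0.0, 0.02, 1.0, 0.0]
wrist_force: [-1.2, -0.0, 6.0]
finger_gap: 0.154
gripper_force: 59.6
time: 4.9
ee_pos: [0.5337, 0.1153, 0.1893]
tool_rot: [0.001, 0.02, 1.0, 0.0]
wrist_force: [0.2, 0.5, -2.6]
finger_gap: 0.149
gripper_force: 58.6
```

```bash
python3 -m crank '[0,-0.5,0,0,0,-1.3,0,0,0,-2.2,0,0,0.04,-3.1,0,0,0.08,-4,0,0,0.1,-4.7,0,0,0.1,-5.1,0,0,0.1,-5.19,0,0]' 1; python3 -c "
from h import *
p=shot('wrist'); save(p,'w2.png')
go(.525,-.196,.138,178)"
```

```text
time: 5.9
ee_pos: [0.5143, -0.1968, 0.1872]
tool_rot: [-0.0, 0.021, 1.0, 0.0]
wrist_force: [0.2, 0.0, -2.1]
finger_gap: 0.153
gripper_force: 58.7
rows to target: shift [-0.18  0.01  0.82] turn -0.3 | now [ 514.4 -196.4  187.3] head 177.7
```

View pics/w2.png

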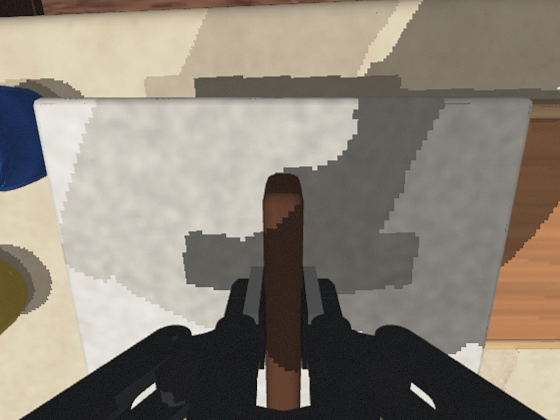

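Wrist view: lid held level, bar in the pads at (284,270), deck at right (540,250), blue look-alike at left edge clear of the lid. Lower, then release over the edge.

```bash
python3 -m crank '[-0.18,0,0.3,0,-0.18,0,0.6,0,-0.18,0,0.84,0,-0.18,0,0.84,0,-0.18,0,0.84,0]' 1; python3 -m crank '[0,0,0,0,0,0,0,0,0,0,0,0,0,0,-0.2,0,0,0,-0.5,0,0,0,-1,0,0,0,-1.5,0]' 0; python3 -c "
from h import *
p=shot('scene'); save(p,'s2.png',(150,150,350,300),4); p=shot('wrist'); save(p,'w3.png')"
```

```text
time: 6.58
ee_pos: [0.5256, -0.1959, 0.1377]
tool_rot: [0.0, 0.02, 1.0, -0.0]
wrist_force: [-0.2, 0.4, -1.7]
finger_gap: 0.146
gripper_force: 58.7
time: 7.45
ee_pos: [0.5254, -0.196, 0.2293]
tool_rot: [0.0, 0.02, 1.0, -0.0]
wrist_force: [-0.1, -0.5, -0.0]
finger_gap: 0.999
gripper_force: 0.0
```

View pics/w3.png

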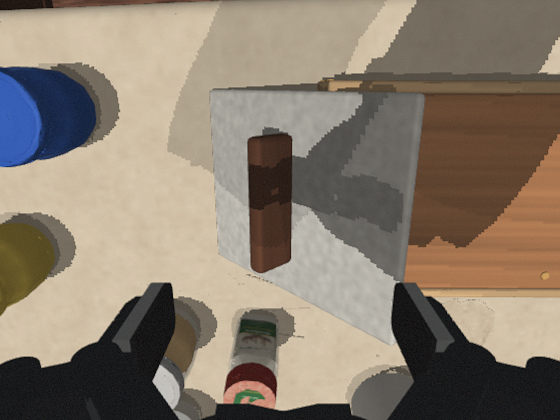

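It leans: foot at (212,92)-(220,255), upper edge (423,95)-(393,344) over the deck. Checking the angle and moving back to the mouth.

```bash
python3 - <<'E'
from h import *
p=shot("wrist")
f=at(p,[[212,90],[219,257]],.004); print(f.round(3))
for z in (.1,.12,.14,.16):
  u=at(p,[[423,95],[393,344]],z); print(z,u.round(3).tolist(),np.linalg.norm(u-f,axis=1).round(3))
go(.532,.1,.23,88)
E
python3 -m crank '[0,0.5,0,0,0,1.3,0,10,0,2.2,0,20,0,3.1,0,30,0,4,0,40,0,4.7,0,50,0,4.93,0,60,0,4.93,0,70]' 0
python3 -m crank '[0,0,0,10,0,0,0,20,0,0,0,20]' 0
python3 - <<'E'
from h import *
p=shot("wrist"); save(p,"w4.png")
for n in ("spatula","handle_end"):
  for r in env.look_for(n,p)[:2]: print(n,r, at(p,r["uv"],.024 if n=="spatula" else .008).round(3))
quad(p,"spatula",.024)
go(.532,.1,.23,88)
E
```

```text
[[ 0.448 -0.255  0.004]
 [ 0.607 -0.263  0.004]]
0.1 [[0.455, -0.105, 0.1], [0.642, -0.114, 0.1]] [0.178 0.181]
0.12 [[0.454, -0.112, 0.12], [0.626, -0.12, 0.12]] [0.184 0.185]
0.14 [[0.454, -0.119, 0.14], [0.61, -0.127, 0.14]] [0.192 0.193]
0.16 [[0.453, -0.126, 0.16], [0.594, -0.133, 0.16]] [0.202 0.204]
rows to target: shift [ 0.1   4.94 -0.02] turn 89.7 | now [ 526.  -196.4  229.5] head 177.7
time: 8.6
ee_pos: [0.5367, 0.1008, 0.227]
tool_rot: [-0.0, 0.591, 0.806, -0.0]
wrist_force: [0.1, -0.2, 0.1]
finger_gap: 1.001
gripper_force: 0.0
time: 8.98
ee_pos: [0.5369, 0.0995, 0.2271]
tool_rot: [-0.0, 0.721, 0.693, -0.0]
wrist_force: [-0.9, -0.7, -0.3]
finger_gap: 0.999
gripper_force: 0.0
spatula {'uv': [294.2, 189.2], 'score': 0.69} [[0.546 0.095 0.024]]
handle_end {'uv': [289.8, 191.0], 'score': 0.95} [[0.542 0.089 0.008]]
spatula 0.55 [294. 191.] centre [541.2  84.9] size [197.4  35.7] ang 87.8
rows to target: shift [ 0.01 -0.08 -0.04] turn -0.1 | now [537.1  99.5 227.3] head 87.9
```

View pics/w4.png

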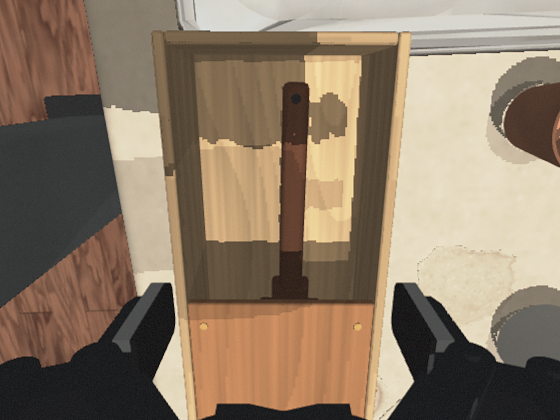

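Wrist view: open mouth, spatula handle from its end (296,82) down to the neck (291,280), deck from row 300. The lid measures about 44° of lean, foot about 90 mm out.

Run:
```python
from h import *
p=shot("wrist")
e=at(p,[[296,83],[292,250],[292,275],[284,150],[307,150]],.024); print(e.round(4))
b=at(p,[[165,38],[399,38],[190,301],[371,301]],.092); print(b.round(4))
d=e[0]-e[1]; L=np.degrees(np.arctan2(d[1],d[0])); print(L)
c=e[0]-.037*d/np.linalg.norm(d); go(c[0],c[1],.035,L)
```

```text
[[0.5503 0.1826 0.024 ]
 [0.5429 0.0366 0.024 ]
 [0.5421 0.0108 0.024 ]
 [0.5387 0.1292 0.024 ]
 [0.5582 0.1284 0.024 ]]
[[0.4686 0.2112 0.092 ]
 [0.6116 0.206  0.092 ]
 [0.4632 0.0275 0.092 ]
 [0.6012 0.0225 0.092 ]]
87.09557542012747
rows to target: shift [0.78 0.16 3.21] turn 0.8 | now [537.1  99.5 227.4] head 87.9
```

```bash
python3 -m crank '[0.4,0.1,0.4,0.8,0.68,0.17,1.2,0.8,0.68,0.17,2,0.8,0.68,0.17,2.6,0.8,0.68,0.17,3,0.8,0.68,0.17,3.2,0.8,0.68,0.17,3.2,0.8]' 0.45; python3 -m crank '[0,0,0,0,0,0,0,0,0,0,0,0,0,0,0,0,0,0,0,0]' 1
```

```text
time: 10.1
ee_pos: [0.5455, 0.1398, 0.0338]
tool_rot: [-0.002, 0.725, 0.689, -0.003]
wrist_force: [-14.7, -0.0, -0.2]
finger_gap: 0.545
gripper_force: 0.0
time: 10.72
ee_pos: [0.5494, 0.1399, 0.0358]
tool_rot: [0.0, 0.726, 0.688, 0.0]
wrist_force: [0.3, 0.5, 4.7]
finger_gap: 0.238
gripper_force: 59.4
```

```bash
python3 -m crank '[0,0,-0.2,0,0,0,-0.45,0,0,0,-0.7,0,0,0,-0.95,0,0,0,-1.15,0,0,0,-1.35,0]' 1; python3 -m crank '[0,0,-0.15,0,0,0,-0.3,0,0,0,-0.45,0,0,0,-0.55,0,0,0,-0.55,0]' 1
python3 - <<'E'
from h import *
p=shot("wrist"); save(p,"w5.png")
E
```

```text
time: 11.48
ee_pos: [0.5487, 0.1398, 0.1171]
tool_rot: [-0.0, 0.726, 0.688, -0.0]
wrist_force: [1.2, -0.9, -4.7]
finger_gap: 0.238
gripper_force: 58.9
time: 12.1
ee_pos: [0.5494, 0.14, 0.15]
tool_rot: [0.0, 0.726, 0.688, 0.001]
wrist_force: [1.2, 0.6, -1.0]
finger_gap: 0.234
gripper_force: 58.8
```

View pics/w5.png

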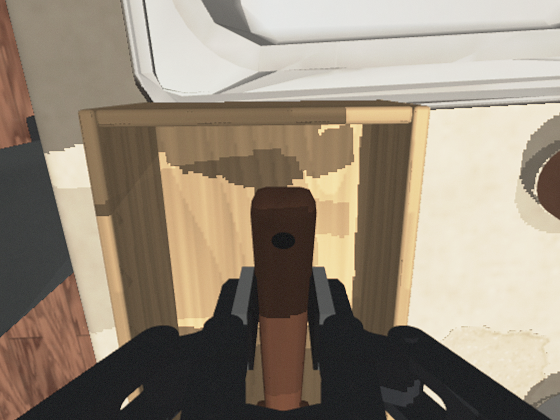

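Wrist view: the handle is held at (283,290), its end (283,205) tilted up toward the camera, so it is on the slant. Now draw it out along the slant.

```bash
python3 -m crank '[0.3,0,-0.12,0,0.6,0,-0.25,0,0.9,0,-0.38,0,1.2,0,-0.5,0,1.5,0,-0.63,0,1.5,0,-0.63,0]' 1; python3 -m crank '[0.3,0,-0.13,0,0.6,0,-0.27,0,0.9,0,-0.42,0,1.1,0,-0.6,0,1.1,0,-0.6,0]' 1
```

```text
time: 12.9
ee_pos: [0.554, 0.2313, 0.1878]
tool_rot: [0.0, 0.725, 0.688, 0.0]
wrist_force: [-0.1, 0.0, -1.2]
finger_gap: 0.237
gripper_force: 59.0
time: 13.52
ee_pos: [0.5576, 0.296, 0.2235]
tool_rot: [0.0, 0.726, 0.688, 0.0]
wrist_force: [-0.4, 0.4, -0.9]
finger_gap: 0.239
gripper_force: 59.0
```

```bash
python3 -m crank '[0.1,0,-0.2,0,0.2,0,-0.5,0,0.2,0,-0.9,0,0.2,0,-1.3,0,0.2,0,-1.7,0,0.2,0,-2,0,0.2,0,-2.2,0,0.2,0,-2.2,0]' 1
python3 - <<'E'
from h import *
p=shot("scene"); a=shot("top"); cv2.imwrite("pics/fin.png",np.hstack([p["img"][120:340,130:430],a["img"][120:340,100:380]])[:,:,::-1])
for n in ("blade_end","handle_end"):
  q=[env.look_for(n,x) for x in (p,a)]
  print(n,[(r[0]["uv"],r[0]["score"]) if r else None for r in q])
for z in (.15,.2,.25,.3): print(z,proj(p,[[.547,.05,z],[.557,.33,z]]).round().tolist(),proj(a,[[.547,.05,z],[.557,.33,z]]).round().tolist())
E
```

```text
time: 14.52
ee_pos: [0.5582, 0.3074, 0.3561]
tool_rot: [0.0, 0.726, 0.688, 0.001]
wrist_force: [-0.0, 0.8, -0.8]
finger_gap: 0.24
gripper_force: 59.1
blade_end [([145.3, 180.6], 0.72), ([148.4, 235.4], 0.59)]
handle_end [([147.5, 185.4], 0.95), ([147.1, 235.7], 0.57)]
0.15 [[227.0, 225.0], [118.0, 255.0]] [[200.0, 243.0], [97.0, 238.0]]
0.2 [[226.0, 207.0], [116.0, 235.0]] [[196.0, 242.0], [89.0, 238.0]]
0.25 [[225.0, 189.0], [113.0, 215.0]] [[193.0, 242.0], [81.0, 237.0]]
0.3 [[224.0, 170.0], [110.0, 194.0]] [[189.0, 241.0], [73.0, 236.0]]
```

View pics/fin.png

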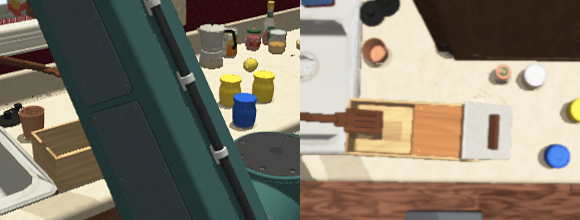

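Top half of the picture: lid leaning at the closed end (crop 488,130), spatula blade over the mouth with its end at (382,122), bystanders unmoved. With the blade end 255 mm from the grip, its height comes to about 0.22 m. Let it settle, then hand in.

```bash
python3 -m crank '[0,0,0,0,0,0,0,0,0,0,0,0,0,0,0,0]' 1; python3 -c "
from cell import env
print(env.finish_job())"
```

```text
time: 15.32
ee_pos: [0.558, 0.3076, 0.3553]
tool_rot: [0.0, 0.726, 0.688, 0.0]
wrist_force: [0.5, 0.2, -0.2]
finger_gap: 0.235
gripper_force: 59.1
the job is handed in; nothing more can be done
None
```

The job is handed in at 15.3 s (no verdict was returned): the lid leans at about 44° against the box's closed end and is released, the spatula is held still in the air with its lower (blade) end about 0.22 m up, and the beaker, spice jar and honey jar show no movement; the mug was hidden from the top camera and went unchecked.

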